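Swing the bench magnifier over the red stone and light it

ROBOT

A 6-joint arm with a two-finger parallel gripper is mounted at the origin on the work surface. World frame = base frame: x ahead of the robot, y to its left, z up, the work surface at z = 0. Lengths are in m, angles in rad, forces in N, time in s.
With the tool pointing down it reaches from about 0.425 to 0.95 m from the base axis. Payload 3.5 kg.
Tool frame: the origin (TCP) lies between the finger pads; the fingertips stand 19 mm ahead of it and the grasp point (between the pads) is the TCP (ctrl.nose_length is the distance from the TCP to the fingertips, in m); z points along the fingers, y is the line along which they close (so a half turn about z gives the same grasp; the last joint's range is limited). The gripper opens to 85 mm and grips with 20 to 120 N. Pads are 22 mm wide; open, the fingers measure 114 mm over their backs; the gripper's body (76 mm by 85 mm) begins 54 mm behind the grasp point. The pads swing forward as they close: fully open they stand 13 mm farther back than shut.
Start: joints at [1.063, 0.286, 1.577, -0, 1.279, -0.15], TCP at [0.236, 0.632, 0.25] pointing down, gripper open.
Joint ranges: [-2.77, 2.77], [-0.9, 2.22], [0.21, 2.48], [-1.53, 4.67], [0.24, 2.81], [-2.84, 2.84]. Speed limits (rad/s): [2.79, 2.79, 3.14, 3.14, 3.14, 3.14].

INTERFACE

Orientations are given as a unit quaternion [x, y, z, w].
In Python, from plant import ctrl gives the robot as it stands.
- The arm moves only by the tool apply_moves, never from a script. Its argument "series" is a list of rows, each a list of 6 numbers: the shift along the world's x, y, z scaled (see below), then the turn, a rotation vector about the world's x, y, z scaled (see below). A call has 1 to 20 rows; each row is the pose to reach, as a shift and turn from the pose commanded when the call began; what a row does not reach only later rows make up. The controller multiplies each number of a shift by 0.8 m and each number of a turn by 45 degrees. A row lasts 1/8 s, in which the tool goes at most 62.5 mm and 10.7 degrees, less where a joint would pass 70% of its speed; a pose out of reach is approached as far as the arm can. A call with a number of a shift or a turn outside -1 to 1 is refused whole. A call with a gripper value outside its range is refused whole. "jaw" is the opening, from 0 (shut) to 1 (fully open), set as the call begins (left out, the last holds). The fingers move at their own pace and stop on an object; "squeeze" is the grip in N (left out, the last holds). Time passes only in rows, so rows that repeat a pose let the fingers close. It gives the time, the measured TCP pose, the force, the opening and the grip force at its end, in the units of the state.
- ctrl.get_state(): the state, without advancing time (a new reading comes with each control period).
- ctrl.read_camera(name): name is "side" or "top" or "wrist"; returns the picture (400x640x3 uint8, red, green, blue); there is no depth.
- ctrl.get_calibration(name): a dict with "fx", "fy", "cx", "cy" (pixels), "xyz" and "orientation" of the camera in the world; the wrist camera has in their place "hand_eye" (4x4, takes a point from camera to tool coordinates, whose origin is the TCP and whose axes are the flange's). Camera axes: x right, y up, looking along -z (the intrinsics and any distortion apply to the point x, -y, -z); pixel columns grow to the right and rows downward; lengths in m; the calibration is good to about 2 mm. The wrist camera is an equidistant fisheye: a pixel r from the principal point sees the ray r / f radians off the axis. A picture is of the moment at which its call begins: read the wrist's pose just before it. get_calibration takes no time and is no camera call.
- ctrl.sign_off(): hands the job in; it is judged then, once.
Trained networks look in the newest picture that a camera, given by its name, has taken for a name from the list of things; names that differ only in an ending like _2 or _b are one class to them, and where a whole thing is asked for, a point or a joint stands for the part that bears it (a point fixed in the world has none). Each returns a list of dicts, best first, with "p" (0 to 1); they miss things now and then, are a little off and sometimes report something else, mostly with a low value. They report only what shows in the picture. A call takes as long as a camera call.
- ctrl.boxes_of(thing, camera): "xy" ([column, row] as shares, 0 to 1, of the picture: columns of its width, rows of its height, amid what is visible of it).
- ctrl.silhouettes(thing, camera): "pixels" (400x640 bool, what is visible of it) and "xy" ([column, row] as shares, 0 to 1, of the picture: columns of its width, rows of its height, amid what is visible of it).
The state is a dict: "time": time; "qpos": joint angles; "dq": joint speeds; "joint_efforts": joint torques, N m; "eef_pos": TCP position; "tcp_rot": TCP orientation; "contact_force": force on the tool from outside, world axes, zero at the start; "wrist_torque": the same for the moment, N m; "opening": opening from 0.0 (shut) to 1.0 (fully open); "finger_force": force on a finger pad.
Only numpy, scipy, OpenCV 4.12 (cv2) and the standard library are available. Lean on these libraries where they do the work, as an engineer would, in place of code of your own. Each camera call takes 0.05 s, during which the arm holds its last target. There are 200 camera calls.

TASK

With a fingertip, gently push the magnifier's orange arm round until its lens is centred over the dish with the red stone, so that seen from straight above the whole dish lies inside the black lens ring, and leave it there. Then press the yellow lamp button on the grey box fully down and back away. Do not pinch or lift anything, and leave the dishes and the other things on the bench where they are.

Things in the scene. Friction and masses are not known exactly. Their poses are not given: they have to be found in the camera images.
- stand: Foot of the swing-arm magnifier, fixed to the bench: dark steel disc 100 mm across with a steel column; origin at the underside's centre, straight below the arm's pivot; x and y level, z up. At joint value 0 the arm points along the stand's -x axis. A black hub, 38 mm across, tops the column, its top at 125 mm; it is the highest part.
- swing (a joint): Turn of the magnifier's arm about the upright pivot, rad; grows anticlockwise seen from above, range -1.25 to 1.25. It turns with light friction (about 1.5 N on the bar at 100 mm from the pivot) and stays where it is left, without coasting.
- bar (a point): Point on the middle line of the magnifier's orange arm, 120 mm from the pivot, 110 mm above the bench: a good place to push. The arm is a straight level bar, 16 mm wide and 14 mm high, running out from the pivot, free from 20 mm to 170 mm from the pivot, where the lens ring begins.
- lens (a point): Centre of the magnifier's lens, on the arm's middle line 220 mm from the pivot and 110 mm above the bench. The lens sits in a black ring of 100 mm outer and about 84 mm inner diameter, 14 mm high.
- dish_red: The target: small loose white round dish, 52 mm across at the rim, 14 mm high, with a red cut stone (24 mm wide, fixed in it). Origin at the underside's centre. It stands on the bench under the path of the lens, about 220 mm from the pivot (within 6 mm).
- dish_green: Same dish with a green stone; not to be disturbed.
- dish_blue: Same dish with a blue stone; not to be disturbed.
- lamp_box: Grey lamp control box, fixed, 70 x 70 mm and 90 mm high, with the yellow lamp button in the middle of its top; origin at the underside's centre. It may stand on the left or the right of the magnifier.
- lamp_button (a joint): Travel of the lamp button, m: 0 is up, 0.006 fully down, straight down; about 5 N presses it fully; it springs back up.
- lamp_button_top (a point): Middle of the top face of the yellow round button (24 mm across), facing up, 112 mm above the bench when not pressed.
- slide_box: Loose open clear box of white slides, 70 x 75 mm, 60 mm high; origin at the underside's centre. Bystander.
- can: Loose red drink can, 66 mm across, 115 mm high; origin at the underside's centre. Bystander.
- screwdriver: Loose screwdriver with orange handle, 170 mm long, lying on the bench. Bystander.
- wax_block: Loose white block 50 x 28 x 18 mm; origin at the underside's centre. Bystander.
- jar: Loose small amber jar, 44 mm across, 50 mm high; origin at the underside's centre. Bystander.

How it is judged:
On the way, in this order (a step that is already met when the one before it is completed fails the run):
1. the lens rests centred over the red stone's dish (within 17 mm), the arm let go of (horizontal distance between lens and dish_red below 0.017 m and velocity of joint swing between -0.05 and 0.05 rad/s and contact force between the fingers and stand below 0.2 N), for 0.2 s.
2. the lamp button is pressed down (at least 4.5 mm) with the lens over the dish (horizontal distance between lens and dish_red below 0.017 m and value of joint lamp_button above 0.0045 m), for 0.05 s.
At the end, for the whole second after the job is handed in: The lens centre is within 17 mm, seen from above, of the centre of the red stone's dish, the arm at rest; the lamp button has been pressed at least 4.5 mm after that and is up again; all loose things are within 15 mm of where they started and the dish stands upright (horizontal distance between lens and dish_red below 0.017 m and velocity of joint swing between -0.05 and 0.05 rad/s and value of joint lamp_button below 0.002 m and height (world z) of dish_red below 0.005 m and angle between dish_red's own z axis and vertical below 0.1 rad and distance of each of dish_red, dish_green, dish_blue, slide_box, can, screwdriver, wax_block, jar from where it was at the start of the episode below 0.015 m); the robot touches nothing.
It fails at once if a finger or the arm pushes or squeezes the magnifier with over 25 N (contact force between any of the fingers, the arm and stand above 25 N).
It fails at once if a dish is shoved more than 15 mm, lifted or tipped ((distance of dish_red from where it was at the start of the episode above 0.015 m or height (world z) of dish_red above 0.01 m or angle between dish_red's own z axis and vertical above 0.3 rad) or (distance of dish_green from where it was at the start of the episode above 0.015 m or height (world z) of dish_green above 0.01 m or angle between dish_green's own z axis and vertical above 0.3 rad) or (distance of dish_blue from where it was at the start of the episode above 0.015 m or height (world z) of dish_blue above 0.01 m or angle between dish_blue's own z axis and vertical above 0.3 rad)).
It fails at once if another loose thing on the bench is moved more than 15 mm (distance of any of slide_box, can, screwdriver, wax_block, jar from where it was at the start of the episode above 0.015 m).
It also fails if it takes over 43 s, if anything falls off the work surface, if the arm or the gripper's body presses on something with over 40 N, if the wrist force passes 120 N, or if a joint passes its speed limit or range.

## Working session

There is one attempt and no reset: what is moved stays moved. The work goes in short steps, Python scripts to look and compute and a tool call to move; the robot and the scene stay as the last step left them, time stands still between calls to the robot, and variables do not carry over. Pictures are saved under pics/ and viewed, at most 10 in all, crops included, and the job is handed in when it is done.

Besides the shell and the picture viewer there is one more tool, called after ">>>" as name(argument=value, ...), one argument or row to a line, values as JSON. apply_moves: Moves the arm, as the interface text tells. Shifts and turns lie within -1 to 1; 1 stands for 0.8 m of shift or 45 degrees of turn. Its arguments: {"type":"object","properties":{"series":{"type":"array"},"jaw":{"type":"number"},"squeeze":{"type":"number"}},"required":["series"]}

```bash
mkdir -p pics; cat > h.py <<'E'
import numpy as np,cv2
from scipy.spatial.transform import Rotation as R
from plant import ctrl
def ray(cam,u,v):
    c=ctrl.get_calibration(cam); d=np.array([(u-c['cx'])/c['fx'],-(v-c['cy'])/c['fy'],-1.])
    return np.array(c['xyz']),R.from_quat(c['orientation']).apply(d)
def at(cam,u,v,z):
    o,d=ray(cam,u,v); return o+d*(z-o[2])/d[2]
E
python3 - <<'E'
from h import *
for c in('top','side'):
    im=ctrl.read_camera(c); cv2.imwrite(f'pics/{c}0.png',im[:,:,::-1]); print(ctrl.get_calibration(c))
H={'stand':.125,'bar':.11,'lens':.117,'dish_red':.01,'dish_green':.01,'dish_blue':.01,'lamp_box':.09,'lamp_button_top':.112,'slide_box':.05,'can':.115,'screwdriver':.01,'wax_block':.018,'jar':.05}
for n,z in H.items():
    for r in ctrl.boxes_of(n,'top')[:2]:
        u,v=r['xy'][0]*640,r['xy'][1]*400; print(n,round(r['p'],2),round(u),round(v),at('top',u,v,z).round(3))
print(ctrl.get_state())
E
```

```text
{'fx': 376.1412526892987, 'fy': 376.1412526892987, 'cx': 319.7201512756849, 'cy': 204.2409345656795, 'xyz': array([ 0.44562742, -0.00991974,  0.9834247 ]), 'orientation': array([-0.04603783,  0.03593124,  0.70657651, -0.70522273])}
{'fx': 455.1198119420391, 'fy': 455.1198119420391, 'cx': 318.4335988056723, 'cy': 205.7441793629987, 'xyz': array([ 0.36647188, -0.81751663,  1.07769821]), 'orientation': array([ 0.34312495, -0.03965811, -0.0946722 ,  0.93366465])}
stand 0.97 287 208 [0.536 0.078 0.125]
bar 0.77 283 221 [0.509 0.087 0.11 ]
dish_red 0.7 250 216 [0.529 0.187 0.01 ]
dish_green 0.89 323 233 [ 0.483 -0.004  0.01 ]
dish_blue 0.67 171 237 [0.476 0.39  0.01 ]
dish_blue 0.62 366 203 [ 0.562 -0.117  0.01 ]
lamp_box 0.85 180 239 [0.468 0.336 0.09 ]
lamp_box 0.3 461 251 [ 0.438 -0.329  0.09 ]
lamp_button_top 0.5 172 241 [0.462 0.345 0.112]
lamp_button_top 0.33 162 179 [0.609 0.377 0.112]
slide_box 0.41 164 177 [0.625 0.399 0.05 ]
can 0.57 162 177 [0.613 0.374 0.115]
screwdriver 0.71 244 253 [0.432 0.198 0.01 ]
wax_block 0.57 386 260 [ 0.417 -0.164  0.018]
wax_block 0.48 282 222 [0.513 0.101 0.018]
{'time': 0.75, 'qpos': array([ 1.06302094e+00,  2.86238509e-01,  1.57663739e+00, -3.07652939e-06,
        1.27861338e+00, -1.50020121e-01]), 'dq': array([-8.94961478e-05,  7.16808440e-05,  2.58405981e-04,  1.27993470e-03,
       -7.32298667e-05, -6.01515140e-04]), 'joint_efforts': array([ 1.77767211e-03, -4.05869293e+01, -2.92901570e+01,  5.91881258e-05,
        2.66677971e-04,  1.64567581e-05]), 'eef_pos': array([0.23635606, 0.63227503, 0.25039986]), 'tcp_rot': array([1.77924790e-01, 9.84044088e-01, 4.84416030e-05, 1.80893403e-05]), 'contact_force': array([ 0.27399524,  0.34343737, -0.711337  ]), 'wrist_torque': array([ 0.01348337, -0.02716389,  0.0057784 ]), 'finger_force': 0.0, 'opening': 0.9990494993123264}
```

View pics/top0.png

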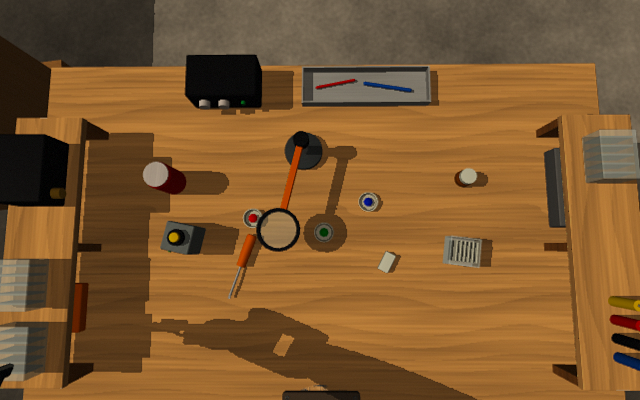

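View pics/side0.png

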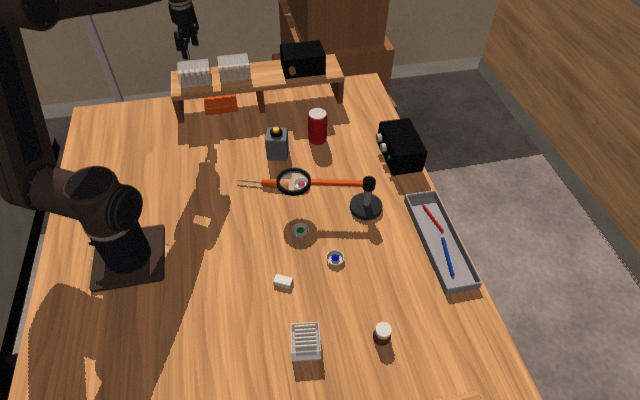

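The top view shows the hub at (301,138), the lens ring at (278,230), the red stone at (253,218) just to its left, and the yellow button at (176,237). The can is at (155,172). The side view agrees. Next I'll measure the hub, bar, ring, stone and button more exactly.

```bash
python3 - <<'E'
from h import *
im=cv2.imread('pics/top0.png'); hsv=cv2.cvtColor(im,cv2.COLOR_BGR2HSV)
x=im[100:320,130:350]; cv2.imwrite('pics/crop0.png',cv2.resize(x,None,fx=2.7,fy=2.7,interpolation=cv2.INTER_CUBIC))
def blob(lo,hi,box,z,n,cam='top',hs=hsv):
    u0,v0,u1,v1=box; m=cv2.inRange(hs[v0:v1,u0:u1],lo,hi); p=np.argwhere(m)
    if len(p)==0: print(n,'none');return
    c=p.mean(0)+[v0,u0]; q=at(cam,c[1],c[0],z); print(n,len(p),c[::-1].round(1),q.round(4)); return p+[v0,u0]
blob((0,170,100),(6,255,255),(240,205,268,230),.012,'stone')
blob((20,150,120),(35,255,255),(165,225,190,250),.112,'button')
b=blob((3,190,120),(14,255,255),(284,145,302,207),.117,'bar')
w=np.array([at('top',c,r,.117)[:2] for r,c in b]); print('barline',cv2.fitLine(w.astype(np.float32),cv2.DIST_L2,0,.01,.01).ravel())
for lo in (30,45):
    blob((0,0,0),(180,255,lo),(290,128,313,147),.125,'hub%d'%lo); 
    r=blob((0,0,0),(180,255,lo),(252,204,303,255),.117,'ring%d'%lo)
    print(cv2.minEnclosingCircle(r[:,::-1].astype(np.float32)))
s=ctrl.read_camera('side'); hs=cv2.cvtColor(s,cv2.COLOR_RGB2HSV)
blob((20,150,120),(35,255,255),(265,120,290,140),.112,'button','side',hs)
blob((0,170,100),(6,255,255),(290,176,310,190),.012,'stone','side',hs)
blob((0,0,0),(180,255,45),(358,174,378,192),.118,'hub','side',hs)
E
```

```text
stone 51 [252.2 217.7] [0.5242 0.1793 0.012 ]
button 70 [173.  236.9] [0.4717 0.3432 0.112 ]
bar 366 [291.3 174.7] [0.6164 0.069  0.117 ]
barline [ 0.97404385 -0.22635952  0.6166366   0.06897728]
hub30 220 [301.2 139. ] [0.6999 0.0457 0.125 ]
ring30 352 [276.6 229.1] [0.4892 0.1019 0.117 ]
((277.7382507324219, 229.39596557617188), 21.569494247436523)
hub45 305 [301.5 139.4] [0.6989 0.0448 0.125 ]
ring45 400 [276.6 229.1] [0.4892 0.102  0.117 ]
((277.5, 229.5), 21.8289794921875)
button 28 [275.5 128.9] [0.4729 0.3344 0.112 ]
stone none
hub 154 [368.5 183.8] [0.7006 0.0338 0.118 ]
```

View pics/crop0.png

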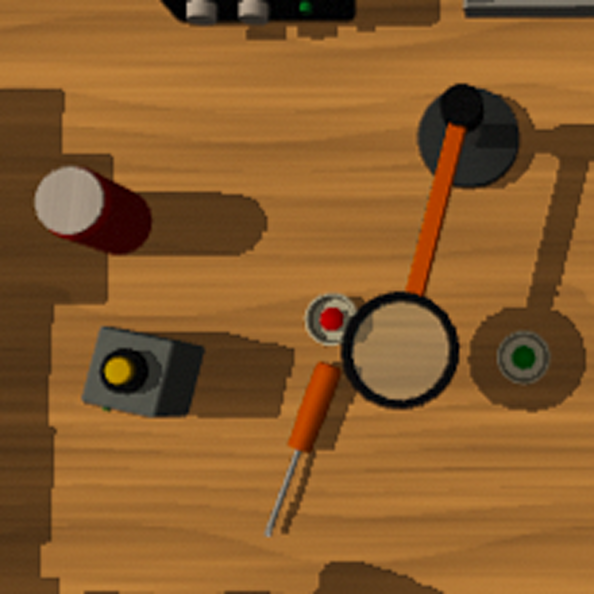

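The crop confirms these (hub, ring, stone and button all clean). The estimates, in m:
- **Pivot:** about (0.701, 0.047), with the lens 0.218 from it.
- **Red dish:** about (0.523, 0.178), 0.221 from the pivot.
- **Turn needed:** about 22° toward +y.

I'll shut the fingers, go to the −y side of the bar, then descend.

>>> apply_moves(
  series=[
    [0.42,-0.75,0,0,0,0],
    [0.42,-0.75,0,0,0,0],
    [0.42,-0.75,0,0,0,0],
    [0.42,-0.75,0,0,0,0],
    [0.42,-0.75,0,0,0,0],
    [0.42,-0.75,0,0,0,0],
    [0.42,-0.75,0,0,0,0],
    [0.42,-0.75,0,0,0,0],
    [0.42,-0.75,0,0,0,0],
    [0.42,-0.75,0,0,0,0],
    [0.42,-0.75,0,0,0,0],
    [0.42,-0.75,0,0,0,0],
    [0.42,-0.75,0,0,0,0],
    [0.42,-0.75,0,0,0,0],
    [0.42,-0.75,0,0,0,0],
    [0.42,-0.75,0,0,0,0],
  ],
  jaw=0,
  squeeze=20,
)

```text
time: 2.8
eef_pos: [0.5721, 0.0331, 0.2505]
tcp_rot: [0.177, 0.984, 0.0, 0.0]
contact_force: [-0.4, -0.8, -0.1]
opening: -0.0
finger_force: 0.0
```

>>> apply_moves(
  series=[
    [0,0,-0.05,0,0,0],
    [0,0,-0.1,0,0,0],
    [0,0,-0.14,0,0,0],
    [0,0,-0.165,0,0,0],
    [0,0,-0.165,0,0,0],
    [0,0,-0.165,0,0,0],
  ],
)

```text
time: 3.55
eef_pos: [0.5735, 0.0322, 0.1199]
tcp_rot: [0.178, 0.984, 0.0, 0.001]
contact_force: [0.7, 0.6, 0.1]
opening: -0.001
finger_force: 0.0
```

```bash
python3 - <<'E'
from h import *
for c in('top','wrist'):
    im=ctrl.read_camera(c); x=im[100:320,130:350] if c=='top' else im
    cv2.imwrite(f'pics/{c}1.png',cv2.resize(x[:,:,::-1],None,fx=2.7,fy=2.7,interpolation=cv2.INTER_CUBIC) if c=='top' else x[:,:,::-1])
s=ctrl.get_state(); print(s['time'],s['eef_pos'],s['tcp_rot'],s['contact_force'],ctrl.get_calibration('wrist'))
E
```

```text
3.65 [0.57361749 0.03213729 0.12024846] [1.77893591e-01 9.84048224e-01 8.50425199e-05 1.71928070e-03] [ 1.11647186  0.7519143  -0.30506167] {'fx': 309.70691628693146, 'fy': 309.70691628693146, 'cx': 315.4366791477747, 'cy': 202.40253997096607, 'hand_eye': array([[ 5.45516198e-04,  9.54995816e-01,  2.96618768e-01,
         7.65253413e-02],
       [ 9.99999799e-01, -4.24851174e-04, -4.71261463e-04,
        -1.00090790e-04],
       [-3.24033893e-04,  2.96618966e-01, -9.54995856e-01,
        -1.23894803e-01],
       [ 0.00000000e+00,  0.00000000e+00,  0.00000000e+00,
         1.00000000e+00]])}
```

View pics/top1.png

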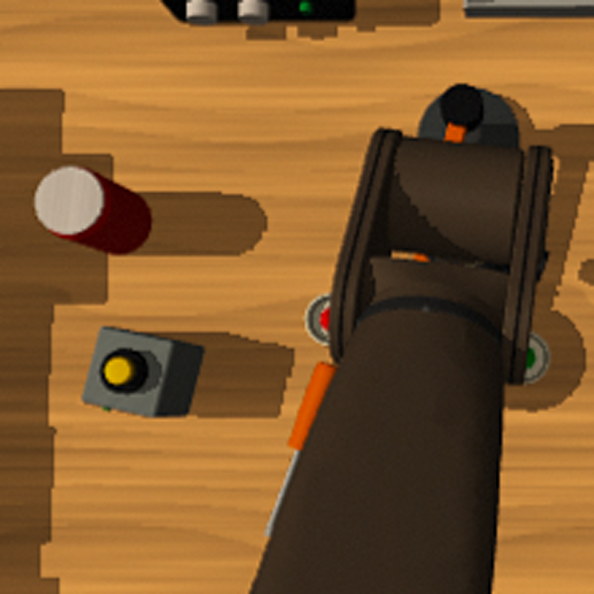

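View pics/wrist1.png

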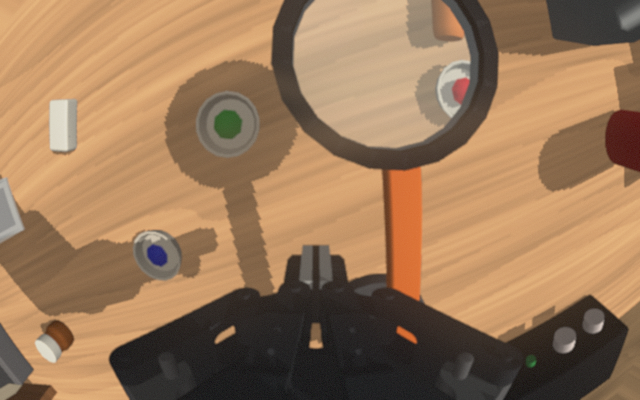

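The wrist view shows the shut fingers at (315,260), clear of the bar at (405,230), and the red dish at (462,90), partly seen through the lens. The fingertips are on the correct side, so I'll push slowly and stop short of the target.

>>> apply_moves(
  series=[
    [0.002,0.01,0,0,0,0],
    [0.004,0.02,0,0,0,0],
    [0.007,0.03,0,0,0,0],
    [0.01,0.038,0,0,0,0],
    [0.012,0.046,0,0,0,0],
    [0.014,0.054,0,0,0,0],
    [0.016,0.062,0,0,0,0],
    [0.018,0.069,0,0,0,0],
    [0.02,0.075,0,0,0,0],
    [0.02,0.08,0,0,0,0],
    [0.02,0.08,0,0,0,0],
    [0.02,0.08,0,0,0,0],
  ],
)

```text
time: 5.15
eef_pos: [0.5883, 0.0966, 0.1183]
tcp_rot: [0.178, 0.984, 0.0, -0.0]
contact_force: [-0.6, 0.5, 0.0]
opening: -0.0
finger_force: 0.0
```

```bash
cat >> h.py <<'E'
def wat(u,v,z,s):
    c=ctrl.get_calibration('wrist'); q=np.array([u-c['cx'],v-c['cy']]); r=np.hypot(*q); t=r/c['fx']
    d=np.array([*(q/r*np.sin(t)*[1,-1]),-np.cos(t)]); H=c['hand_eye']; Rt=R.from_quat(s['tcp_rot'])
    o=s['eef_pos']+Rt.apply(H[:3,3]); d=Rt.apply(H[:3,:3]@d); return o+d*(z-o[2])/d[2]
def wlook(fn):
    s=ctrl.get_state(); im=ctrl.read_camera('wrist'); cv2.imwrite(fn,im[:,:,::-1])
    h=cv2.cvtColor(im,cv2.COLOR_RGB2HSV); return s,h,im
E
python3 - <<'E'
from h import *
s,h,im=wlook('pics/wrist2.png'); print(s['time'],s['eef_pos'],s['contact_force'])
m=cv2.inRange(h,(5,180,120),(15,255,255)); m[300:]=0
n,l,st,ce=cv2.connectedComponentsWithStats(m)
for i in range(1,n):
    if st[i][4]>150: print('orange',st[i],ce[i].round(1))
m=cv2.inRange(h,(0,120,120),(4,255,255))|cv2.inRange(h,(170,120,120),(180,255,255))
n,l,st,ce=cv2.connectedComponentsWithStats(m)
for i in range(1,n):
    if st[i][4]>60: print('red',st[i],ce[i].round(1),wat(*ce[i],.012,s).round(4))
E
```

```text
5.15 [0.58825127 0.09655425 0.11829893] [-0.57144207  0.45019659  0.0332983 ]
orange [ 349  195   59  102 2925] [376.7 244.9]
red [375  83  26  27 474] [388.3  94.8] [0.5241 0.1784 0.012 ]
```

View pics/wrist2.png

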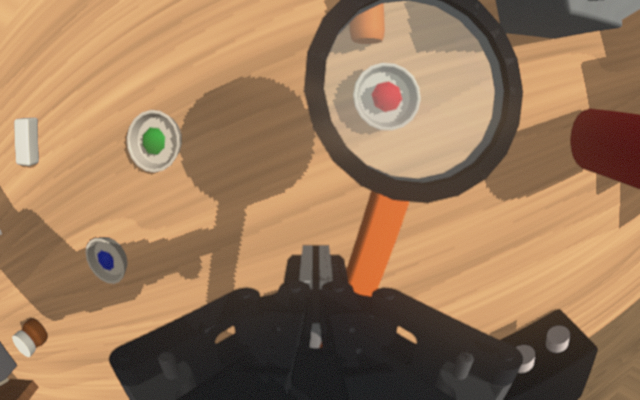

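The wrist view shows the ring round about (413,93) and the dish at (387,95). The view is oblique, so I'll compute the lens centre at its own height.

```bash
cat >> h.py <<'E'
def measure(s,h,P=np.array([.701,.047])):
    # silhouette edges of bar -> line at z=.117 ; ring inner edge -> circle
    m=cv2.inRange(h,(5,180,120),(15,255,255)); m[300:]=0; n,l,st,ce=cv2.connectedComponentsWithStats(m[150:])
    i=1+np.argmax(st[1:,4]); p=np.argwhere(l==i)+[150,0]; 
    mids=[]
    for r in np.unique(p[:,0])[8:-1:3]:
        c=p[p[:,0]==r,1]; mids.append(wat(c.min()-.5,r,.117,s)[:2]); 
    mids=np.array(mids); f=cv2.fitLine(mids.astype(np.float32),cv2.DIST_L2,0,.01,.01).ravel()
    d=cv2.inRange(h,(0,0,0),(180,255,75)); d[250:]=0
    return mids,f,d
E
python3 - <<'E'
from h import *
s=ctrl.get_state(); im=cv2.imread('pics/wrist2.png'); h=cv2.cvtColor(im,cv2.COLOR_BGR2HSV)
mids,f,d=measure(s,h); print('left edge line',f, np.degrees(np.arctan2(f[1],-f[0])))
# ring: radial search of outer/inner edges from centre
c0=np.array([413.,93]); 
for z,nm in((.117,'outer'),):
    pts=[]
    for a in np.radians(np.arange(0,360,5)):
        q=[(c0+k*np.array([np.cos(a),np.sin(a)])) for k in np.arange(60,125,.5)]
        dk=[k for k,(x,y) in enumerate(q) if 0<=x<640 and 0<=y<400 and d[int(y),int(x)]]
        if not dk: continue
        # inner edge: first dark
        pts.append((q[dk[0]],a))
    w=np.array([wat(*p,.117,s)[:2] for p,_ in pts])
    keep=np.ones(len(w),bool)
    for _ in range(5):
        A=np.c_[2*w[keep],np.ones(keep.sum())]; x=np.linalg.lstsq(A,(w[keep]**2).sum(1),rcond=None)[0]
        R0=np.sqrt(x[2]+x[0]**2+x[1]**2); e=abs(np.hypot(*(w-x[:2]).T)-R0); keep=e<max(.002,2*np.median(e))
    print('inner circle',x[:2],R0,keep.sum(),np.median(e))
v=x[:2]-[.701,.047]; print(np.hypot(*v),np.degrees(np.arctan2(v[1],-v[0])))
E
```

```text
left edge line [ 0.8497033  -0.52726114  0.58077365  0.1209193 ] -148.17941
inner circle [0.52203248 0.16809768] 0.040776334685370716 55 0.00020523731309519955
0.2160879958641774 34.084093189313485
```

The lens centre is at about (0.521, 0.168) and the dish at (0.524, 0.178), so the lens is about 10 mm short. The fingers need about 5 mm more, then a clean retreat.

>>> apply_moves(
  series=[
    [0.001,0.002,0,0,0,0],
    [0.002,0.004,0,0,0,0],
    [0.0033,0.0055,0,0,0,0],
    [0.0033,0.0055,0,0,0,0],
    [0.0033,0.0055,0,0,0,0],
    [-0.002,-0.01,0,0,0,0],
    [-0.01,-0.04,0,0,0,0],
    [-0.01,-0.04,0,0,0,0],
    [-0.01,-0.04,0.08,0,0,0],
    [-0.01,-0.04,0.16,0,0,0],
    [-0.01,-0.04,0.16,0,0,0],
  ],
)

```text
time: 6.58
eef_pos: [0.5838, 0.0644, 0.254]
tcp_rot: [0.178, 0.984, 0.001, 0.007]
contact_force: [-0.3, 0.3, -0.3]
opening: -0.004
finger_force: 0.0
```

>>> apply_moves(
  series=[
    [-0.12,0.12,0,0,0,0],
    [-0.12,0.18,0,0,0,0],
    [-0.12,0.25,0,0,0,0],
    [-0.12,0.3,0,0,0,0],
    [-0.12,0.35,0,0,0,0],
    [-0.12,0.35,0,0,0,0],
    [-0.12,0.35,0,0,0,0],
    [-0.12,0.35,0,0,0,0],
    [-0.12,0.35,0,0,0,0],
    [-0.12,0.35,0,0,0,0],
  ],
)

```text
time: 7.82
eef_pos: [0.4847, 0.3435, 0.2465]
tcp_rot: [0.179, 0.984, 0.0, 0.0]
contact_force: [-0.5, -0.8, 0.4]
opening: -0.0
finger_force: 0.0
```

```bash
python3 - <<'E'
from h import *
s=ctrl.get_state(); print(s['time'],s['eef_pos'])
im=ctrl.read_camera('top')[:,:,::-1].copy(); cv2.imwrite('pics/top3.png',cv2.resize(im[100:320,130:350],None,fx=2.7,fy=2.7,interpolation=cv2.INTER_CUBIC))
s,h,w=wlook('pics/wrist3.png')
E
```

```text
7.825 [0.48467925 0.34346565 0.24646291]
```

View pics/top3.png

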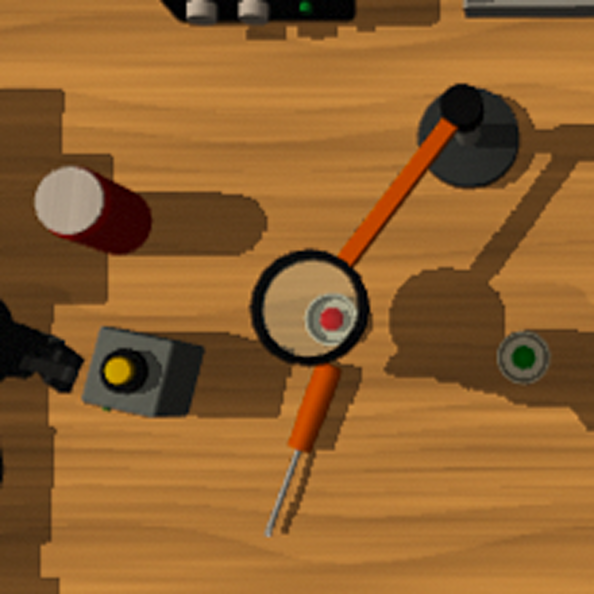

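View pics/wrist3.png

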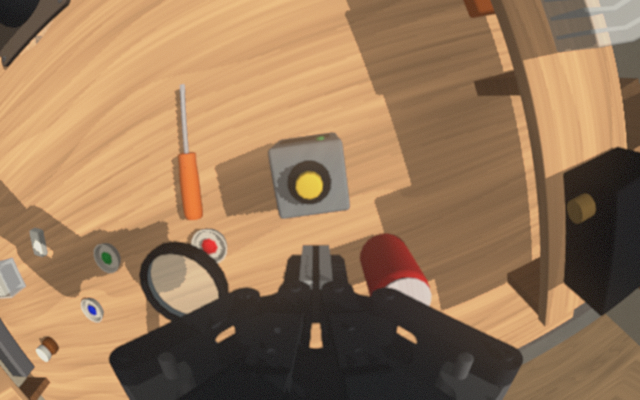

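The top view shows the ring at crop (310,307) around the dish at (331,319), apparently undisturbed. I'll correct for parallax and locate the button with the wrist camera.

```bash
python3 - <<'E'
from h import *
im=cv2.imread('pics/top3.png'); d=cv2.cvtColor(im,cv2.COLOR_BGR2HSV)[:,:,2]
m=(d<40).astype(np.uint8); m=m[235:380,235:385]
cs,_=cv2.findContours(m,cv2.RETR_EXTERNAL,cv2.CHAIN_APPROX_NONE); c=max(cs,key=len)
(u,v),ax,_=cv2.fitEllipse(c); u,v=(u+235+.5)/2.7+130-.5,(v+235+.5)/2.7+100-.5
L=at('top',u,v,.115); D=at('top',252.4,217.9,.012); P=np.array([.701,.047])
print('lens',L,ax,'dish',D,L-D,np.hypot(*(L-D)[:2]),'r',np.hypot(*(L[:2]-P)))
s=ctrl.get_state(); h=cv2.cvtColor(cv2.imread('pics/wrist3.png'),cv2.COLOR_BGR2HSV)
y=np.argwhere(cv2.inRange(h[150:220,270:350],(20,150,120),(35,255,255))).mean(0)+[150,270]
print('button',y,wat(y[1],y[0],.112,s),s['eef_pos'])
E
```

```text
lens [0.52520595 0.17772612 0.115     ] (113.1377944946289, 115.87238311767578) dish [0.52361206 0.17875295 0.012     ] [ 0.00159389 -0.00102684  0.103     ] 0.0018960162608283725 r 0.21907274154637044
button [185.13907285 308.97682119] [0.47160816 0.34274968 0.112     ] [0.48458824 0.34376973 0.24647592]
```

The lens is within 2 mm of the dish centre. The button is at (0.472, 0.343); I'll move over it and hover just above.

>>> apply_moves(
  series=[
    [-0.016,-0.001,0,0,0,0],
    [-0.016,-0.001,-0.05,0,0,0],
    [-0.016,-0.001,-0.1,0,0,0],
    [-0.016,-0.001,-0.13,0,0,0],
    [-0.016,-0.001,-0.136,0,0,0],
    [-0.016,-0.001,-0.136,0,0,0],
    [-0.016,-0.001,-0.136,0,0,0],
  ],
)

```text
time: 8.8
eef_pos: [0.4724, 0.344, 0.1394]
tcp_rot: [0.178, 0.984, 0.001, 0.001]
contact_force: [-0.6, -0.8, -0.1]
opening: 0.005
finger_force: 0.0
```

>>> apply_moves(
  series=[
    [0,0,-0.006,0,0,0],
    [0,0,-0.012,0,0,0],
    [0,0,-0.016,0,0,0],
    [0,0,-0.0185,0,0,0],
    [0,0,-0.0185,0,0,0],
    [0,0,-0.0185,0,0,0],
  ],
)

```text
time: 9.55
eef_pos: [0.4722, 0.3438, 0.125]
tcp_rot: [0.178, 0.984, 0.0, 0.0]
contact_force: [-3.3, -1.7, 9.3]
opening: -0.005
finger_force: 5.0
```

9.3 N at the full-travel height means the button is fully down. I'll back away.

>>> apply_moves(
  series=[
    [0,0,0.01,0,0,0],
    [0,0,0.05,0,0,0],
    [0,0,0.1,0,0,0],
    [0,0,0.15,0,0,0],
    [0,0,0.15,0,0,0],
    [0,0,0.15,0,0,0],
    [0,0,0.15,0,0,0],
  ],
)

```text
time: 10.42
eef_pos: [0.4705, 0.3429, 0.2402]
tcp_rot: [0.178, 0.984, -0.001, -0.002]
contact_force: [-0.1, 0.1, 0.5]
opening: -0.002
finger_force: 0.0
```

```bash
python3 - <<'E'
from h import *
im=ctrl.read_camera('top')[:,:,::-1]; old=cv2.imread('pics/top3.png')
x=cv2.resize(im[100:320,130:350],None,fx=2.7,fy=2.7,interpolation=cv2.INTER_CUBIC)
print('ring/dish change',np.abs(x[235:380,235:385].astype(int)-old[235:380,235:385]).mean(), ctrl.get_state()['eef_pos'])
ctrl.sign_off()
E
```

```text
ring/dish change 1.0704214559386973 [0.47065603 0.34299624 0.2404403 ]
the job is handed in; nothing more can be done
```

The lens sits within about 2 mm of the red dish's centre by the top camera, the lamp button was pressed fully (9.3 N at full travel) and released, the arm backed away, and the job was handed in at about 10.5 s; no verdict was shown.

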